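# Set up the riveting anvils in order of height on the tooling rail

## Robot

A 7-joint arm with a two-finger parallel gripper is mounted at the origin on a cart in front of the work surface, level with it; the furniture and walls round the work are solid. World frame = base frame: x ahead of the robot, y to its left, z up, the work surface at z = 0. Lengths are in m, angles in rad, forces in N, time in s.
With the tool pointing down it reaches from about 0.425 to 0.95 m from the base axis. Payload 4.7 kg.
Tool frame: the origin (TCP) lies between the finger pads; the fingertips stand 25 mm ahead of it and the grasp point (between the pads) lies 6 mm ahead of it; x points along the fingers, z is the direction in which the jaws open and shut, and the axes are right-handed (so a half turn about x gives the same grasp; the last joint's range is limited). The gripper opens to 85 mm and grips with 20 to 120 N. Pads are 22 mm wide; open, the fingers measure 114 mm over their backs; the gripper's body (76 mm by 85 mm) begins 54 mm behind the grasp point. The pads swing forward as they close: fully open they stand 13 mm farther back than shut.
Start: joints at [1.162, 0.469, -0.049, 1.532, 0.024, 1.141, -0.082], TCP at [0.25, -0.627, 0.256] pointing down, gripper open.
Joint ranges: [-2.59, 2.59], [-0.33, 1.99], [-1.39, 1.29], [0.1, 2.45], [-1.04, 4.18], [0.21, 1.99], [-2.66, 2.66]. Speed limits (rad/s): [2.57, 2.57, 3.14, 3.14, 3.14, 3.14, 3.14].

## Interface

Orientations are given as a 3x3 rotation matrix whose columns are the frame's x, y, z axes.
In Python, from rig import * gives the robot as it stands. Calls block until the motion is done:
- movep(position, orientation): joint-space move of the TCP to a pose.
- move_l(position, attitude=None, feed=0.15, until_force=None): straight line of the TCP; attitude=None keeps the orientation; feed is the mean speed in m/s. With until_force (N) it stops when the force on the tool has changed by that much, and returns True; else False.
- move_joints(angles): joint-space move.
- command_gripper(opening, newtons=None): finger opening in m; newtons is the grip in N (None keeps the last); returns when the fingers have stopped.
- sleep(seconds).
- inverse_kinematics(position, orientation): joint angles nearest the present ones, or None.
- sense(): the state.
- camera(name): name is "scene" or "top"; returns (picture, depth): 400x640x3 uint8, red, green, blue; 400x640 float32, m along the optical axis (not along the pixel's ray), 0 where there is no reading.
- camera_params(name): a dict with "K" (3x3 intrinsics, pixels), "position" and "rotation" of the camera in the world. Camera axes: x right, y down, z forward; pixel columns grow to the right and rows downward; lengths in m; the calibration is good to about 2 mm. A picture is of the moment at which its call begins. camera_params takes no time and is no camera call.
A pose or a line that the arm cannot do raises Unreachable and nothing moves.
- finish_job(): hands the job in, once; it reports no verdict.
The state is a dict: "time_s": time; "joint_pos": joint angles; "qd": joint speeds; "joint_efforts": joint torques, N m; "position": TCP position; "tcp_rot": TCP orientation; "wrist_force": force on the tool from outside, world axes, zero at the start; "ft_torque": the same for the moment, N m; "finger_gap": finger opening in m.
Only numpy, scipy, OpenCV 4.12 (cv2) and the standard library are available. Lean on these libraries where they do the work, as an engineer would, in place of code of your own. Each camera call takes 0.05 s, during which the arm holds its last target.

## Task

Set the tooling rail up for the shift: stand the four steel riveting anvils upright on the rail's round black pads, one centred on each pad, in order of height, with the tallest on the pad next to the tall end post and the shortest on the pad farthest from it. Let go of them all and leave them standing still.

Things in the scene. Friction and masses are not known exactly. Their poses are not given: they have to be found in the camera images.
- anvil_r: turned bare-steel riveting anvil, loose: a round foot 44 mm in diameter and 8 mm high, above it a plain upright cylinder 36 mm in diameter; 78 mm high in all (the tallest of the four). Origin: centre of its underside; z up along its axis.
- anvil_p: turned bare-steel riveting anvil, loose: a round foot 44 mm in diameter and 8 mm high, above it a plain upright cylinder 32 mm in diameter; 64 mm high in all (second tallest). Origin: centre of its underside; z up along its axis.
- anvil_s: turned bare-steel riveting anvil, loose: a round foot 44 mm in diameter and 8 mm high, above it a plain upright cylinder 28 mm in diameter; 50 mm high in all (third tallest). Origin: centre of its underside; z up along its axis.
- anvil_q: turned bare-steel riveting anvil, loose: a round foot 44 mm in diameter and 8 mm high, above it a plain upright cylinder 24 mm in diameter; 36 mm high in all (the shortest). Origin: centre of its underside; z up along its axis.
- pad_a: one of four like flat black round pads in a row, fixed on the flat aluminium rail (bar 430 x 75 mm, top 10 mm above the worktop): 56 mm in diameter, 4 mm thick, pads 80 mm apart centre to centre. Origin: centre of its underside, so its top is at +4 mm in z. x runs across the rail, y along it; the letter does not tell the place in the row.
- pad_b: one of four like flat black round pads in a row, fixed on the flat aluminium rail (bar 430 x 75 mm, top 10 mm above the worktop): 56 mm in diameter, 4 mm thick, pads 80 mm apart centre to centre. Origin: centre of its underside, so its top is at +4 mm in z. x runs across the rail, y along it; the letter does not tell the place in the row.
- pad_c: one of four like flat black round pads in a row, fixed on the flat aluminium rail (bar 430 x 75 mm, top 10 mm above the worktop): 56 mm in diameter, 4 mm thick, pads 80 mm apart centre to centre. Origin: centre of its underside, so its top is at +4 mm in z. x runs across the rail, y along it; the letter does not tell the place in the row.
- pad_d: one of four like flat black round pads in a row, fixed on the flat aluminium rail (bar 430 x 75 mm, top 10 mm above the worktop): 56 mm in diameter, 4 mm thick, pads 80 mm apart centre to centre. Origin: centre of its underside, so its top is at +4 mm in z. x runs across the rail, y along it; the letter does not tell the place in the row.
- end_post: dark steel post fixed on one end of the rail, in line with the pads: 66 mm across the rail, 22 mm along it, 60 mm high; its centre is 76 mm beyond the centre of the nearest pad. Which end it stands on varies; the other end has only a like but low cap, 12 mm high. Origin: centre of its underside on the rail's top.
Not all that is in view belongs to the job. Leave any pink, purple or red look-alike of the anvil_p alone.

How it is judged:
By the outcome, as a careful person would: the job done as asked, in the order asked, and still so for the second after the job is handed in, with the robot touching nothing.
It also fails if it takes over 93 s, if anything falls off the work surface, if the arm or the gripper's body presses on something with over 40 N, if the wrist force passes 120 N, or if a joint passes its speed limit or range.

## Working session

There is one attempt and no reset: what is moved stays moved. The work goes in short steps, each a Python script; the robot and the scene stay as the last script left them, time stands still between calls to the robot, and variables do not carry over. Pictures are saved under pics/ and viewed, and the job is handed in when it is done.

```bash
ls; mkdir -p pics
python3 - <<'E'
from rig import *
import cv2,numpy as np
for n in("scene","top"):
    p,d=camera(n); cv2.imwrite(f"pics/{n}0.png",p[:,:,::-1]); np.savez(f"{n}0.npz",p=p,d=d)
    c=camera_params(n); print(n,c)
print(sense())
E
```

```text
pics
scene {'K': array([[387.92696042,   0.        , 318.01443509],
       [  0.        , 387.92696042, 199.4123619 ],
       [  0.        ,   0.        ,   1.        ]]), 'position': array([-0.45757439,  0.62694051,  0.57516319]), 'rotation': array([[-0.49271225, -0.37064191,  0.78731138],
       [-0.86983398,  0.18381371, -0.45782241],
       [ 0.02496954, -0.91040491, -0.41296419]])}
top {'K': array([[364.11679338,   0.        , 319.23102725],
       [  0.        , 364.11679338, 197.40735597],
       [  0.        ,   0.        ,   1.        ]]), 'position': array([0.4541629 , 0.01530823, 1.07003164]), 'rotation': array([[ 0.02786068, -0.99367343,  0.10879747],
       [-0.99960321, -0.02724332,  0.00715694],
       [-0.00414766, -0.10895369, -0.99403817]])}
{'time_s': 0.1, 'joint_pos': array([ 1.16208614,  0.46936704, -0.04863073,  1.53359119,  0.02410719,
        1.14096559, -0.08231691]), 'qd': array([-0.00034407, -0.00213893, -0.0015536 , -0.00241741, -0.00068171,
       -0.00176188, -0.00133646]), 'joint_efforts': array([ 8.75283731e-04, -5.11518288e+01, -4.67074185e-02, -2.38390338e+01,
        1.08940320e-02,  4.40736054e-03, -3.13714077e-05]), 'position': array([ 0.25010689, -0.62643717,  0.25535513]), 'tcp_rot': array([[-6.93437143e-04,  9.28717433e-01,  3.70787605e-01],
       [ 1.60158521e-03,  3.70788250e-01, -9.28716054e-01],
       [-9.99998477e-01, -5.01582611e-05, -1.74453845e-03]]), 'wrist_force': array([ 0.11482093, -0.00247397, -0.49722829]), 'ft_torque': array([-0.01236852, -0.06333777,  0.0345863 ]), 'finger_gap': 0.0850437192775052}
```

View pics/top0.png

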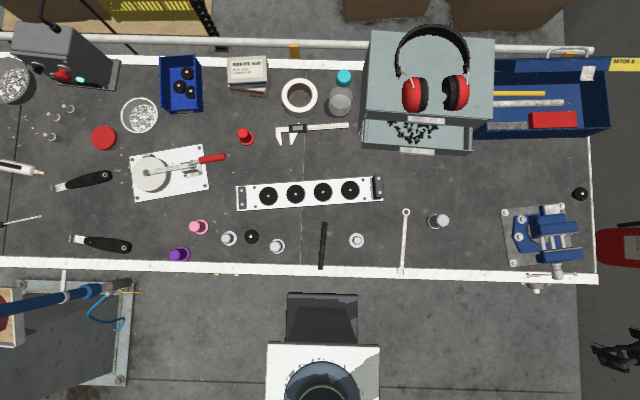

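View pics/scene0.png

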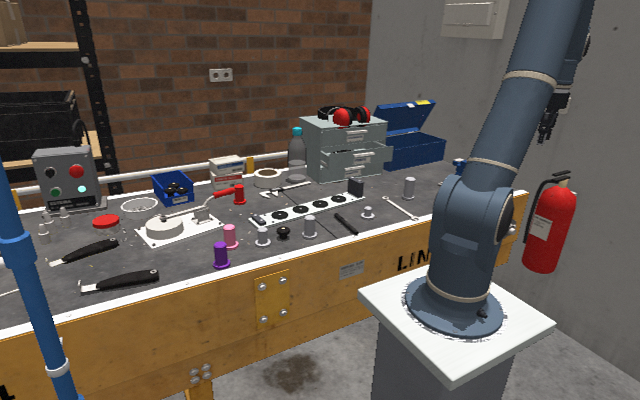

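```bash
cat > h.py <<'E'
import cv2,numpy as np
from rig import *
def ray(n,u,v):
    c=camera_params(n);K=c["K"];d=c["rotation"]@np.array([(u-K[0,2])/K[0,0],(v-K[1,2])/K[1,1],1.]);return c["position"],d
def onz(n,u,v,z):
    o,d=ray(n,u,v);return o+d*(z-o[2])/d[2]
def cloud(n,D):
    c=camera_params(n);K=c["K"];v,u=np.mgrid[:D.shape[0],:D.shape[1]]
    P=np.stack([(u-K[0,2])/K[0,0]*D,(v-K[1,2])/K[1,1]*D,D],-1);return P@c["rotation"].T+c["position"]
def proj(n,P):
    c=camera_params(n);q=c["K"]@(c["rotation"].T@(np.asarray(P)-c["position"]));return q[:2]/q[2]
E
python3 - <<'E'
from h import *
t=np.load("top0.npz");s=np.load("scene0.npz")
P=cloud("top",t["d"])
for (u,v) in [(229,239),(277,246),(357,240),(438,221),(251,237),(198,227),(245,136),(269,196),(296,194),(323,191),(350,189),(378,187),(241,197)]:
    w=P[v-9:v+10,u-9:u+10].reshape(-1,3);z=w[:,2]
    print((u,v),onz("top",u,v,0.05).round(3),"zmax %.3f zmin %.3f"%(np.percentile(z,97),z.min()), w[z>np.percentile(z,97)-.006].mean(0).round(3))
a=cv2.resize(t["p"][165:265,185:455],None,fx=2.9,fy=2.9,interpolation=cv2.INTER_CUBIC)
b=cv2.resize(s["p"][165:275,200:460],None,fx=3,fy=3,interpolation=cv2.INTER_CUBIC)[:, :783]
a=a[:,:783];b=b[:,:a.shape[1]]
cv2.imwrite("pics/crop.png",np.vstack([a[:290],b[:305]])[:,:,::-1])
E
```

```text
(229, 239) [0.442 0.271 0.05 ] zmax 0.051 zmin -0.005 [0.445 0.28  0.049]
(277, 246) [0.427 0.136 0.05 ] zmax 0.066 zmin -0.006 [0.427 0.137 0.093]
(357, 240) [ 0.45  -0.086  0.05 ] zmax 0.036 zmin -0.007 [ 0.449 -0.088  0.035]
(438, 221) [ 0.509 -0.311  0.05 ] zmax 0.080 zmin -0.005 [ 0.509 -0.309  0.094]
(251, 237) [0.45 0.21 0.05] zmax 0.033 zmin -0.006 [0.452 0.214 0.03 ]
(198, 227) [0.473 0.359 0.05 ] zmax 0.066 zmin -0.006 [0.475 0.351 0.106]
(245, 136) [0.737 0.241 0.05 ] zmax 0.065 zmin -0.006 [0.74  0.244 0.074]
(269, 196) [0.566 0.164 0.05 ] zmax 0.017 zmin 0.005 [0.571 0.171 0.014]
(296, 194) [0.574 0.088 0.05 ] zmax 0.017 zmin 0.006 [0.578 0.092 0.018]
(323, 191) [0.584 0.013 0.05 ] zmax 0.017 zmin 0.005 [0.586 0.013 0.026]
(350, 189) [ 0.592 -0.064  0.05 ] zmax 0.017 zmin 0.005 [ 0.595 -0.065  0.018]
(378, 187) [ 0.6   -0.142  0.05 ] zmax 0.072 zmin -0.006 [ 0.597 -0.142  0.07 ]
(241, 197) [0.561 0.243 0.05 ] zmax 0.024 zmin -0.005 [0.564 0.247 0.022]Traceback (most recent call last):
  File "<stdin>", line 10, in <module>
    return _nx.concatenate(arrs, 0, dtype=dtype, casting=casting)
           ~~~~~~~~~~~~~~~^^^^^^^^^^^^^^^^^^^^^^^^^^^^^^^^^^^^^^^
ValueError: all the input array dimensions except for the concatenation axis must match exactly, but along dimension 1, the array at index 0 has size 783 and the array at index 1 has size 780
```

Run:
```python
from h import *
t=np.load("top0.npz");s=np.load("scene0.npz")
a=cv2.resize(t["p"][165:260,190:450],None,fx=3,fy=3,interpolation=cv2.INTER_CUBIC)
b=cv2.resize(s["p"][165:265,200:460],None,fx=3,fy=3,interpolation=cv2.INTER_CUBIC)
cv2.imwrite("pics/crop.png",np.vstack([a,b])[:,:,::-1])
```

```text
(no output)
```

View pics/crop.png

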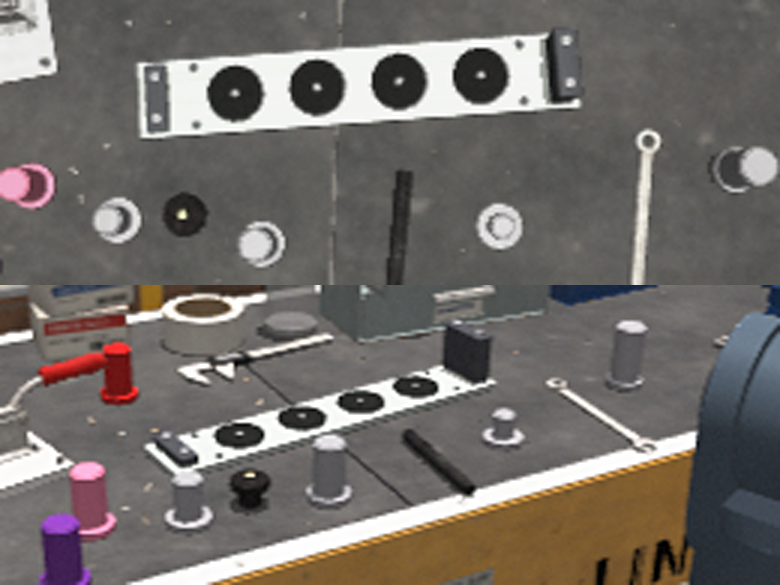

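```bash
cat > meas.py <<'E'
from h import *
from scipy.optimize import least_squares
A={"r":(.509,-.31,.078,.018),"p":(.427,.137,.064,.016),"s":(.442,.277,.05,.014),"q":(.449,-.088,.036,.012)}
def tops(npz,n,A=A):
    P=cloud(n,npz["d"]);out={}
    for k,(x,y,h,r) in A.items():
        m=(abs(P[...,2]-h)<.006)&(np.hypot(P[...,0]-x,P[...,1]-y)<.03)&(npz["d"]>0)
        v,u=np.nonzero(m); c=onz(n,u.mean(),v.mean(),h)
        # cylinder side: fit circle of known radius
        m2=(P[...,2]>.012)&(P[...,2]<h-.006)&(np.hypot(P[...,0]-c[0],P[...,1]-c[1])<.03)
        w=P[m2][:,:2]
        f=least_squares(lambda q:np.hypot(w[:,0]-q[0],w[:,1]-q[1])-r,c[:2],loss="soft_l1",f_scale=.001).x if len(w)>10 else [0,0]
        out[k]=(len(u),c[:2].round(4),len(w),np.round(f,4))
    return out
def pads(img,n,exp):
    o=[]
    g=(img.max(2)<60).astype(np.uint8)
    cs,_=cv2.findContours(g,cv2.RETR_EXTERNAL,cv2.CHAIN_APPROX_NONE)
    for e in exp:
        pe=proj(n,[*e,.014]);best=None
        for c in cs:
            if len(c)<12: continue
            (u,v),ax,an=cv2.fitEllipse(c)
            if np.hypot(u-pe[0],v-pe[1])<8: best=(u,v,ax)
        o.append(None if best is None else (onz(n,best[0],best[1],.014)[:2].round(4),np.round(best[2],1)))
    return o
E
python3 - <<'E'
from meas import *
E_=[(.571,.171),(.578,.092),(.586,.013),(.595,-.065)]
for n in("top","scene"):
    z=np.load(n+"0.npz")
    for k,v in tops(z,n).items(): print(n,k,*v)
    for p in pads(z["p"],n,E_): print(n,p)
    P=cloud(n,z["d"]);
    m=(abs(P[...,0]-.5)<.02)&(abs(P[...,1]-.05)<.04);print("table z",np.median(P[m][:,2]))
    for x in(.36,.37,.38,.39,.4): 
        m=(abs(P[...,0]-x)<.006)&(abs(P[...,1]-.14)<.05)&(P[...,2]>-.1);print(x,np.median(P[m][:,2]) if m.any() else None)
E
```

```text
top r 139 [ 0.5101 -0.3148] 79 [ 0.5103 -0.3165]
top p 105 [0.4263 0.1402] 19 [0.4261 0.1413]
top s 77 [0.4448 0.2805] 29 [0.445  0.2818]
top q 56 [ 0.4493 -0.0878] 6 [0 0]
top (array([0.5713, 0.1728]), array([16.4, 16.7]))
top (array([0.5793, 0.0938]), array([16.3, 16.7]))
top (array([0.5872, 0.0146]), array([16.5, 16.9]))
top (array([ 0.5948, -0.065 ]), array([16.7, 16.9]))
table z -0.000850185784027957
0.36 -0.0010477457938776746
0.37 -0.001089195532078091
0.38 -0.0006295435321490572
0.39 -0.00024755861159708736
0.4 -0.0005741027636307905
scene r 34 [ 0.5005 -0.3096] 160 [ 0.5083 -0.3178]
scene p 55 [0.4167 0.1439] 151 [0.4242 0.1397]
scene s 50 [0.4351 0.2834] 97 [0.4429 0.2805]
scene q 26 [ 0.4399 -0.0834] 34 [ 0.447  -0.0891]
scene (array([0.565 , 0.1739]), array([ 6.9, 15. ]))
scene (array([0.5725, 0.0955]), array([ 6.2, 14.4]))
scene (array([0.5804, 0.016 ]), array([ 5.4, 14.4]))
scene (array([ 0.5881, -0.0629]), array([ 5.2, 13.7]))
table z -0.001251495030384131
0.36 -0.0011164960986478345
0.37 -0.0012878010890743363
0.38 -0.0010425456934136657
0.39 -0.0009655227067657535
0.4 -3.5166371084249803e-05
```

```bash
cat > act.py <<'E'
from meas import *
OBJ={"r":(.5100,-.3162),"p":(.4258,.1404),"s":(.4445,.2808),"q":(.4492,-.088)}
PAD={"s":(.5793,.0938),"q":(.5713,.1728),"p":(.5872,.0146),"r":(.5948,-.065)}
GZ={"r":.052,"p":.046,"s":.038,"q":.035}  # TCP z at pick
def R(th):
    x=np.array([0,0,-1.]);z=np.array([np.cos(th),np.sin(th),0]);return np.column_stack([x,np.cross(z,x),z])
TH=0.096
HZ=.20
E
python3 - <<'E'
from act import *
for th in(TH,TH+np.pi):
  for k in OBJ:
    for xy,zs in((OBJ[k],(HZ,GZ[k])),(PAD[k],(HZ,GZ[k]+.014))):
      for z in zs:
        q=inverse_kinematics([*xy,z],R(th));print(round(th,2),k,z,None if q is None else np.round(q,2))
E
```

```text
0.1 r 0.2 [ 0.81  0.44 -0.43  1.76  0.21  0.99  0.39]
0.1 r 0.052 [ 0.75  0.62 -0.36  1.86  0.32  0.71  0.31]
0.1 r 0.2 [ 0.51  0.47 -0.63  1.76  0.32  1.02 -0.15]
0.1 r 0.066 [ 0.45  0.64 -0.57  1.85  0.47  0.79 -0.27]
0.1 p 0.2 [ 0.5   0.34 -1.08  2.07  0.37  0.94 -0.68]
0.1 p 0.046 [ 0.28  0.59 -0.86  2.2   0.75  0.68 -1.02]
0.1 p 0.2 [ 0.41  0.47 -0.67  1.78  0.34  1.01 -0.3 ]
0.1 p 0.06 [ 0.34  0.64 -0.59  1.88  0.5   0.77 -0.43]
0.1 s 0.2 [ 0.12  0.46 -0.99  1.91  0.46  1.01 -0.97]
0.1 s 0.038 [-0.06  0.67 -0.78  2.03  0.71  0.73 -1.18]
0.1 s 0.2 [ 0.31  0.48 -0.74  1.78  0.37  1.02 -0.47]
0.1 s 0.052 [ 0.19  0.65 -0.58  1.89  0.51  0.75 -0.57]
0.1 q 0.2 [ 0.64  0.23 -0.61  2.07  0.17  0.89  0.03]
0.1 q 0.035 [ 0.47  0.5  -0.45  2.2   0.43  0.53 -0.22]
0.1 q 0.2 [ 0.29  0.56 -0.92  1.75  0.5   1.08 -0.7 ]
0.1 q 0.049 [ 0.09  0.68 -0.62  1.86  0.55  0.78 -0.74]
3.24 r 0.2 [ 0.34  0.4   0.19  1.79 -0.09  0.96 -2.48]
3.24 r 0.052 [ 0.32  0.6   0.23  1.89 -0.2   0.67 -2.38]
3.24 r 0.2 [-0.71  0.63  1.11  1.83 -0.64  1.1  -2.41]
3.24 r 0.066 [-0.68  0.88  1.1   1.92 -0.96  1.   -2.16]
3.24 p 0.2 [ 0.56  0.38 -1.16  2.07  0.42  0.96  2.41]
3.24 p 0.046 [ 0.48  0.79 -1.18  2.19  1.    0.89  1.9 ]
3.24 p 0.2 [-0.86  0.61  1.11  1.85 -0.62  1.08 -2.55]
3.24 p 0.06 [-0.82  0.88  1.1   1.95 -0.98  0.98 -2.28]
3.24 s 0.2 [ 0.23  0.55 -1.17  1.9   0.58  1.08  2.05]
3.24 s 0.038 [ 0.19  0.91 -1.19  2.02  1.04  1.01  1.7 ]
3.24 s 0.2 [ 0.57  0.67 -1.18  1.77  0.68  1.17  2.42]
3.24 s 0.052 [ 0.55  0.95 -1.19  1.87  1.02  1.09  2.18]
3.24 q 0.2 [-0.83  0.31  1.13  2.13 -0.36  0.9  -2.53]
3.24 q 0.035 [-0.59  0.65  0.91  2.25 -0.9   0.66 -2.06]
3.24 q 0.2 [ 0.42  0.69 -1.18  1.74  0.69  1.19  2.29]
3.24 q 0.049 [ 0.41  0.97 -1.19  1.84  1.03  1.1   2.05]
```

```bash
sed -i 's/"q":.035/"q":.037/' act.py
cat >> act.py <<'E'
def st(m):
    s=sense();print(m,round(s["time_s"],2),s["position"].round(4),"gap",round(s["finger_gap"],4),"F",s["wrist_force"].round(1),flush=True)
def pick(k):
    x,y=OBJ[k];command_gripper(.08) if sense()["finger_gap"]<.07 else None
    movep([x,y,HZ-.04],R(TH));st("hover")
    c=move_l([x,y,GZ[k]],feed=.15,until_force=15);st(f"down {c}")
    if c: return False
    command_gripper(0.0,70);st("grip")
    move_l([x,y,HZ],feed=.2);st("lift");return sense()["finger_gap"]>.015
def place(k,dz=.0145):
    x,y=PAD[k];movep([x,y,HZ],R(TH));st("over")
    z=GZ[k]+dz;move_l([x,y,z+.02],feed=.2)
    c=move_l([x,y,z],feed=.04,until_force=10);st(f"placed {c}")
    g=sense()["finger_gap"];command_gripper(min(g+.03,.08));st("open")
    move_l([x,y,HZ-.02],feed=.2);st("up")
E
python3 - <<'E'
from act import *
print(pick("r"))
E
```

```text
hover 1.63 [ 0.5092 -0.3184  0.1602] gap 0.0853 F [-0.8 -0.3  0.3]
down False 2.5 [ 0.5106 -0.3166  0.0528] gap 0.0853 F [-0.3 -0.3 -0.3]
grip 3.02 [ 0.5099 -0.3164  0.0528] gap 0.0343 F [-2.   1.1  5.7]
lift 3.92 [ 0.5085 -0.3157  0.1979] gap 0.0347 F [ 0.1 -0.1 -7.7]
True
```

Run:
```python
from act import *
place("r")
for n in("top","scene"):
    p,d=camera(n);np.savez(n+"1.npz",p=p,d=d);cv2.imwrite(f"pics/{n}1.png",p[:,:,::-1])
A={"r":(*PAD["r"],.092,.018)}
print(tops(np.load("top1.npz"),"top",A),tops(np.load("scene1.npz"),"scene",A))
```

```text
over 4.95 [ 0.5943 -0.0671  0.1992] gap 0.0348 F [-0.4 -0.6 -7.1]
placed True 6.18 [ 0.5945 -0.0651  0.0669] gap 0.0342 F [-1.6  0.6  6.3]
open 6.58 [ 0.5923 -0.0654  0.0647] gap 0.0643 F [ 0.1  0.2 -0.1]
up 7.3 [ 0.5939 -0.0652  0.1789] gap 0.064 F [ 0.   0.2 -0.3]
{'r': (27, array([ 0.5886, -0.0551]), 110, array([ 0.5948, -0.0617]))} {'r': (38, array([ 0.5843, -0.0612]), 233, array([ 0.5923, -0.0661]))}
```

View pics/scene1.png

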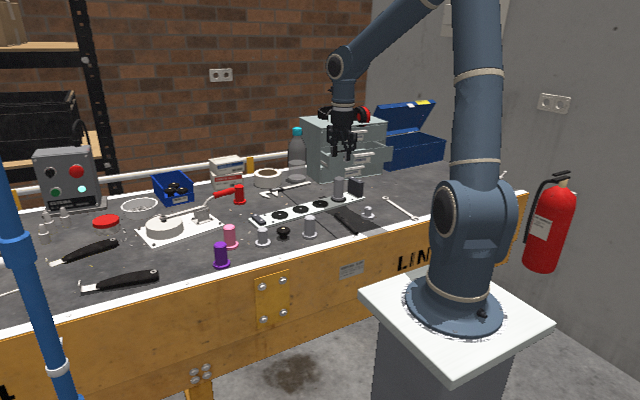

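View pics/top1.png

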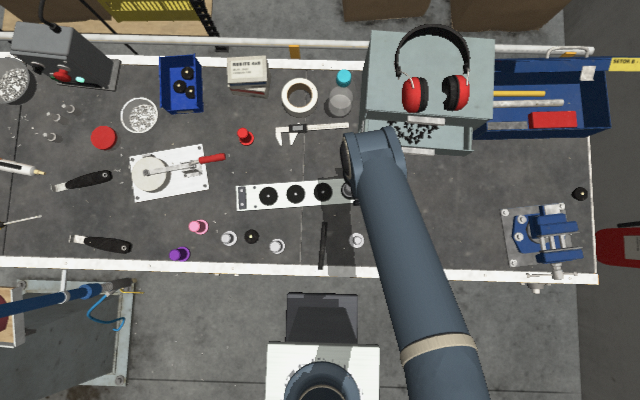

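The four pads and r check out: r stands on the post-side pad (scene px 339,188). Next is q, at top px (357,240).

Run:
```python
from act import *
if pick("q"): place("q")
p,d=camera("scene");cv2.imwrite("pics/scene2.png",p[:,:,::-1])
```

```text
hover 8.35 [ 0.4497 -0.0882  0.1605] gap 0.0798 F [ 0.5  0.3 -0.3]
down False 9.32 [ 0.4501 -0.0878  0.0375] gap 0.0799 F [0.3 1.3 0.5]
grip 9.88 [ 0.4492 -0.0882  0.0376] gap 0.0218 F [-1.5 -1.2  7.5]
lift 10.85 [ 0.4482 -0.088   0.1989] gap 0.022 F [ 0.3  0.4 -2.5]
over 11.96 [0.5712 0.1707 0.1991] gap 0.0217 F [ 0.1 -0.  -2. ]
placed True 13.27 [0.5711 0.1726 0.0517] gap 0.0219 F [-1.5 -0.1  4.8]
open 13.67 [0.5702 0.1719 0.0507] gap 0.052 F [0.1 0.3 0.3]
up 14.47 [0.5706 0.1722 0.1789] gap 0.0518 F [-0.2 -1.  -0.8]
```

View pics/scene2.png

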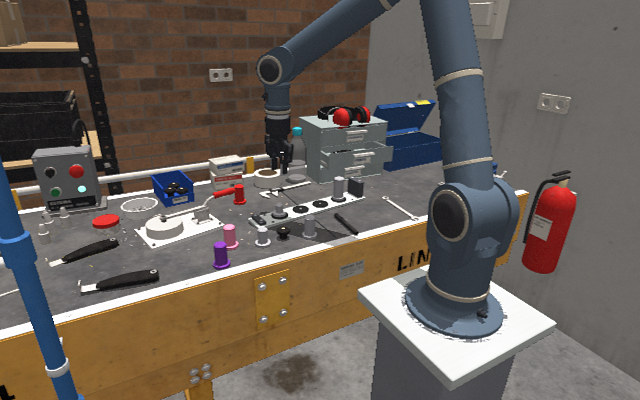

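q stands on the far pad (scene px 279,210), and r is still up at (339,188). Next are s and then p.

Run:
```python
from act import *
ok=pick("s")
if ok: place("s")
p,d=camera("scene");cv2.imwrite("pics/scene3.png",p[:,:,::-1])
if ok and pick("p"): place("p")
move_joints([1.162,0.469,-0.049,1.532,0.024,1.141,-0.082]);st("home")
for n in("top","scene"):
    p,d=camera(n);np.savez(n+"4.npz",p=p,d=d);cv2.imwrite(f"pics/{n}4.png",p[:,:,::-1])
a=np.load("top4.npz")["p"][150:265,190:450];b=np.load("scene4.npz")["p"][150:265,200:460]
cv2.imwrite("pics/crop4.png",cv2.resize(np.vstack([a,b]),None,fx=2.5,fy=2.5,interpolation=cv2.INTER_CUBIC)[:,:,::-1])
H={"r":(.092,.018),"p":(.078,.016),"s":(.064,.014),"q":(.05,.012)}
A={k:(*PAD[k],*H[k]) for k in H}
for n in("top","scene"):
    for k,v in tops(np.load(n+"4.npz"),n,A).items(): print(n,k,*v,"target",PAD[k])
```

```text
hover 15.62 [0.4452 0.2806 0.1602] gap 0.08 F [ 0.9 -0.8 -0.5]
down False 16.58 [0.4452 0.2812 0.0387] gap 0.0799 F [-0.9  0.1 -0. ]
grip 17.12 [0.4446 0.2809 0.0387] gap 0.0261 F [-0.6 -0.9  6.4]
lift 18.07 [0.4437 0.2799 0.1986] gap 0.0262 F [-0.6 -0.6 -3.9]
over 18.99 [0.5784 0.0951 0.1992] gap 0.026 F [-0.   1.1 -3.1]
placed True 20.3 [0.579  0.0935 0.0527] gap 0.0263 F [-1.9 -0.3  4.1]
open 20.7 [0.5778 0.093  0.0515] gap 0.0565 F [ 0.6  0.  -0.4]
up 21.49 [0.5785 0.0933 0.179 ] gap 0.0561 F [ 0.1 -0.2  0.8]
hover 22.6 [0.4267 0.1405 0.1605] gap 0.08 F [1.1 0.4 0.6]
down False 23.51 [0.4265 0.1407 0.0464] gap 0.0798 F [-0.  -0.2 -0.2]
grip 24.02 [0.4259 0.1404 0.0467] gap 0.0304 F [-1.5 -0.2  5.8]
lift 24.93 [0.4248 0.1398 0.1988] gap 0.0303 F [-0.2 -0.4 -4.2]
over 25.77 [0.5866 0.015  0.1986] gap 0.0307 F [-0.2  0.5 -4.1]
placed True 27.02 [0.5869 0.0144 0.0607] gap 0.0307 F [-1.2 -0.2  4.6]
open 27.43 [0.5855 0.014  0.0594] gap 0.0608 F [-0.1 -0.7  0.4]
up 28.18 [0.5863 0.0142 0.1789] gap 0.0606 F [0.1 0.  0.1]
home 30.75 [ 0.2524 -0.6261  0.2561] gap 0.0606 F [ 0.2 -0.6  0.2]
top r 132 [ 0.5945 -0.0647] 145 [ 0.5937 -0.0651] target (0.5948, -0.065)
top p 101 [0.5876 0.0153] 161 [0.5852 0.0134] target (0.5872, 0.0146)
top s 76 [0.5796 0.0941] 187 [0.5773 0.0919] target (0.5793, 0.0938)
top q 54 [0.5723 0.1715] 215 [0.5708 0.1704] target (0.5713, 0.1728)
scene r 40 [ 0.5846 -0.0608] 231 [ 0.5927 -0.0657] target (0.5948, -0.065)
scene p 34 [0.5774 0.0184] 191 [0.5844 0.0145] target (0.5872, 0.0146)
scene s 31 [0.5677 0.0976] 169 [0.575 0.094] target (0.5793, 0.0938)
scene q 27 [0.5626 0.1752] 144 [0.5605 0.175 ] target (0.5713, 0.1728)
```

View pics/crop4.png

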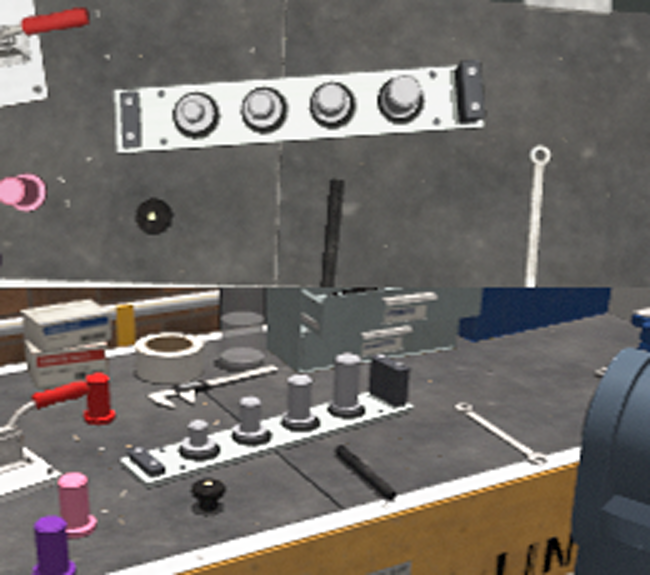

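Run:
```python
from act import *
H={"r":(.092,.018),"p":(.078,.016),"s":(.064,.014),"q":(.05,.012)}
for n in("top","scene"):
    z=np.load(n+"4.npz");P=cloud(n,z["d"])
    for k,(h,r) in H.items():
        c=np.array(PAD[k]);dd=np.hypot(P[...,0]-c[0],P[...,1]-c[1])
        w=P[(P[...,2]>.027)&(P[...,2]<h-.004)&(dd<.03)][:,:2]
        f=least_squares(lambda q:np.hypot(w[:,0]-q[0],w[:,1]-q[1])-r,c,loss="soft_l1",f_scale=.001).x
        # steel silhouette (bright vs black pad): foot outline circle from foot-top rim
        print(n,k,len(w),((f-c)*1000).round(1),"mm off pad")
im=np.load("top4.npz")["p"];a=cv2.resize(im[170:215,235:385],None,fx=5,fy=5,interpolation=cv2.INTER_CUBIC).copy()
for k in H:
    for z,r,col in((.014,.028,(255,0,0)),(.022,.022,(0,255,0))):
        t=np.linspace(0,2*np.pi,60);q=np.array([proj("top",[PAD[k][0]+r*np.cos(s),PAD[k][1]+r*np.sin(s),z]) for s in t])
        cv2.polylines(a,[np.int32(((q-[235,170])+.5)*5)],True,col,1)
cv2.imwrite("pics/ov.png",a[:,:,::-1])
```

```text
top r 43 [ 1.  -0.1] mm off pad
top p 28 [1.4 0.5] mm off pad
top s 20 [1.5 0.3] mm off pad
top q 18 [ 1.3 -0.3] mm off pad
scene r 167 [-1.3 -1.1] mm off pad
scene p 120 [-1.3 -1. ] mm off pad
scene s 80 [-1.3 -1.2] mm off pad
scene q 44 [-1.  -1.4] mm off pad
```

View pics/ov.png

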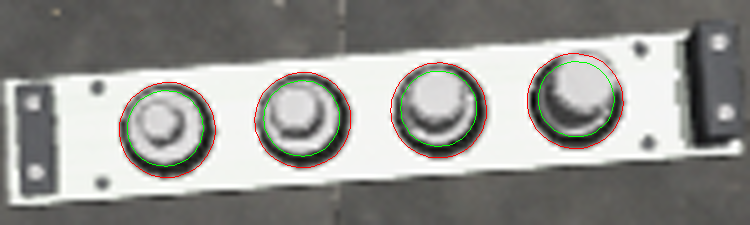

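The overlay in the top view shows each steel foot sitting concentric inside its pad outline, with centres at about (167,130), (302,120), (438,110) and (575,100). The arm is clear, so I'm handing in.

Run:
```python
from act import *
finish_job();st("done")
```

```text
the job is handed in; nothing more can be done
the job is handed in; nothing more can be done
```

I placed the four steel anvils upright on the pads in height order. The 78 mm anvil (r) is next to the end post, followed by p (64 mm), s (50 mm) and q (36 mm) on the farthest pad. I let go of them all, moved the arm back to its start position, and handed the job in at about 31 s on the robot's clock.

**Last checks:** Both views showed all four standing. The top-face centres from the top camera were within 1.5 mm of the pad centres. In the outline overlay, each foot sat concentric in its pad.

**Disagreements:** The shaft fits from the two cameras differed. The top camera read about +1.0 to +1.5 mm in x and the scene camera about −1.0 to −1.3 mm in x and −1.0 to −1.4 mm in y. That is within the 2 mm calibration tolerance.

Some cruder fits were farther off, by up to about 11 mm, because they included foot or side pixels, and I did not use them. The pink, purple and red look-alikes and the black knob were left alone.

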